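Battery cells from the charging bar to the storage rack, in reverse order

TASK

The four rechargeable cells on the charging bar are full: move them to the aluminium storage rack, one standing upright in each compartment, without tipping any of them over. Arrange them so that the cell now next to the bar's power block stands in the compartment farthest from the rack's pull tab, its neighbour in the next compartment, and so on in the same sequence, until the cell now farthest from the power block stands right beside the pull tab (reverse order, counted from the tab). Let go of everything at the end.

Things in the scene. Friction and masses are not known exactly. Their poses are not given: they have to be found in the camera images.
- charging_bar: Charging bar, fixed at any yaw left or right of centre: white strip 222 x 56 mm, 8 mm thick, carrying the four charging bases. Origin: middle of the row, on the desk. The row runs along its x axis, bases at x = -81, -27, 27, 81 mm. The grey power block (46 x 56 mm, 24 mm high) is at its -x end, centred at x = -134 mm.
- storage_rack: Aluminium tray with 4 compartments in a row, fixed at any yaw on the side opposite to the bar. Origin: middle of the row, on the desk. Compartment centres at x = -81, -27, 27, 81 mm, y = 0 in its frame; each 50 x 50 mm inside, floor 4 mm and wall tops 16 mm above the desk, walls 4 mm. The flat pull tab (a U loop 13 mm high) is at its +x end, to x = 146 mm: x = -81 is farthest from it.
- cell_d: The largest cell: round, black with a copper band, 33 mm in diameter, 61 mm tall including the small top contact, about 140 g. Origin: centre of its underside; z points up along the cell. It starts upright, roughly centred on the floor of its charging base. 
- cell_c: The medium round cell: black with a copper band, 26 mm in diameter, 50 mm tall, about 70 g. Origin: centre of its underside; z points up along the cell. It starts upright, roughly centred on the floor of its charging base. 
- cell_aa: The thin round cell: black with a copper band, 14.5 mm in diameter, 50 mm tall, about 27 g. Origin: centre of its underside; z points up along the cell. It starts upright, roughly centred on the floor of its charging base. 
- cell_block: The rectangular block cell: black with a copper band and two small round contacts on top, 17.5 mm along its x, 26.5 mm along its y, 48.5 mm tall (the block 46 mm, contacts 2.5 mm), about 45 g. Origin: centre of its underside; z points up along the cell. It starts upright, roughly centred on the floor of its charging base. Its x axis is within about 12 degrees of the bar's x axis at the start.
- base_d: Charging base, fixed: grey square open cup, 48 x 48 mm outside, 12 mm high, walls and floor 3 mm, 42 x 42 mm inside, like the other three. It marks where the largest cell (cell_d) stands at the start. Origin: centre of its underside, 8 mm above the desk; the cell stands 3 mm above it.
- base_c: Charging base, fixed: grey square open cup, 48 x 48 mm outside, 12 mm high, walls and floor 3 mm, 42 x 42 mm inside, like the other three. It marks where the medium round cell (cell_c) stands at the start. Origin: centre of its underside, 8 mm above the desk; the cell stands 3 mm above it.
- base_aa: Charging base, fixed: grey square open cup, 48 x 48 mm outside, 12 mm high, walls and floor 3 mm, 42 x 42 mm inside, like the other three. It marks where the thin round cell (cell_aa) stands at the start. Origin: centre of its underside, 8 mm above the desk; the cell stands 3 mm above it.
- base_block: Charging base, fixed: grey square open cup, 48 x 48 mm outside, 12 mm high, walls and floor 3 mm, 42 x 42 mm inside, like the other three. It marks where the rectangular cell (cell_block) stands at the start. Origin: centre of its underside, 8 mm above the desk; the cell stands 3 mm above it.
There are look-alikes about, which are no part of the job. Leave any blue or pink look-alike of the cell_d alone.

How it is judged (in metres and radians):
At the end, for the whole second after the job is handed in: The four cells stand at rest and upright (within 7 degrees) on the rack's floor (within 4 mm), each within 22 mm of its compartment's centre in x and y: the first from the power block in the compartment farthest from the tab, and so on, the fourth beside the tab (((x of base_d in the frame of charging_bar between -0.096 and -0.066 m and x of cell_d in the frame of storage_rack between -0.103 and -0.059 m) or (x of base_d in the frame of charging_bar between -0.042 and -0.012 m and x of cell_d in the frame of storage_rack between -0.049 and -0.005 m) or (x of base_d in the frame of charging_bar between 0.012 and 0.042 m and x of cell_d in the frame of storage_rack between 0.005 and 0.049 m) or (x of base_d in the frame of charging_bar between 0.066 and 0.096 m and x of cell_d in the frame of storage_rack between 0.059 and 0.103 m)) and y of cell_d in the frame of storage_rack between -0.022 and 0.022 m and z of cell_d in the frame of storage_rack between 0 and 0.008 m and angle between each of cell_d, cell_c, cell_aa, cell_block's own z axis and vertical below 0.12 rad and linear speed of each of cell_d, cell_c, cell_aa, cell_block below 0.02 m/s and angular speed of each of cell_d, cell_c, cell_aa, cell_block below 0.2 rad/s and ((x of base_c in the frame of charging_bar between -0.096 and -0.066 m and x of cell_c in the frame of storage_rack between -0.103 and -0.059 m) or (x of base_c in the frame of charging_bar between -0.042 and -0.012 m and x of cell_c in the frame of storage_rack between -0.049 and -0.005 m) or (x of base_c in the frame of charging_bar between 0.012 and 0.042 m and x of cell_c in the frame of storage_rack between 0.005 and 0.049 m) or (x of base_c in the frame of charging_bar between 0.066 and 0.096 m and x of cell_c in the frame of storage_rack between 0.059 and 0.103 m)) and y of cell_c in the frame of storage_rack between -0.022 and 0.022 m and z of cell_c in the frame of storage_rack between 0 and 0.008 m and ((x of base_aa in the frame of charging_bar between -0.096 and -0.066 m and x of cell_aa in the frame of storage_rack between -0.103 and -0.059 m) or (x of base_aa in the frame of charging_bar between -0.042 and -0.012 m and x of cell_aa in the frame of storage_rack between -0.049 and -0.005 m) or (x of base_aa in the frame of charging_bar between 0.012 and 0.042 m and x of cell_aa in the frame of storage_rack between 0.005 and 0.049 m) or (x of base_aa in the frame of charging_bar between 0.066 and 0.096 m and x of cell_aa in the frame of storage_rack between 0.059 and 0.103 m)) and y of cell_aa in the frame of storage_rack between -0.022 and 0.022 m and z of cell_aa in the frame of storage_rack between 0 and 0.008 m and ((x of base_block in the frame of charging_bar between -0.096 and -0.066 m and x of cell_block in the frame of storage_rack between -0.103 and -0.059 m) or (x of base_block in the frame of charging_bar between -0.042 and -0.012 m and x of cell_block in the frame of storage_rack between -0.049 and -0.005 m) or (x of base_block in the frame of charging_bar between 0.012 and 0.042 m and x of cell_block in the frame of storage_rack between 0.005 and 0.049 m) or (x of base_block in the frame of charging_bar between 0.066 and 0.096 m and x of cell_block in the frame of storage_rack between 0.059 and 0.103 m)) and y of cell_block in the frame of storage_rack between -0.022 and 0.022 m and z of cell_block in the frame of storage_rack between 0 and 0.008 m); the robot touches nothing.
It fails at once if a cell is tipped over (leans more than 45 degrees) (angle between any of cell_d, cell_c, cell_aa, cell_block's own z axis and vertical above 0.785 rad).
It also fails if it takes over 115 s, if anything falls off the work surface, if the arm or the gripper's body presses on something with over 40 N, if the wrist force passes 120 N, or if a joint passes its speed limit or range.

ROBOT

A 6-joint arm with a two-finger parallel gripper is mounted at the origin on the work surface. World frame = base frame: x ahead of the robot, y to its left, z up, the work surface at z = 0. Lengths are in m, angles in degrees, forces in N, time in s.
With the tool pointing down it reaches from about 0.375 to 0.9 m from the base axis. Payload 3.1 kg.
Tool frame: the origin (TCP) lies on the centre line of the jaws, within the pads' length; the fingertips stand 25 mm ahead of it and the grasp point (between the pads) lies 6 mm ahead of it; y points along the fingers, x is the direction in which the jaws open and shut, and the axes are right-handed (so a half turn about y gives the same grasp; the last joint's range is limited). The gripper opens to 87 mm and grips with 3 to 60 N. Pads are 19 mm wide; open, the fingers measure 117 mm over their backs; the gripper's body (75 mm by 190 mm) begins 51 mm behind the grasp point.
Start: joints at [-80.185, 30.224, 82.088, -0, 67.689, -10.227], TCP at [0.214, -0.587, 0.248] pointing down, gripper open.
Joint ranges: [-176.69, 176.69], [-43.24, 126.21], [12.49, 139.97], [-82, 262], [0, 151.66], [-163.58, 163.58]. Speed limits (degrees/s): [159.86, 159.86, 180, 180, 180, 180].

INTERFACE

Orientations are given as a 3x3 rotation matrix whose columns are the frame's x, y, z axes.
In Python, from rig import * gives the robot as it stands.
- The arm moves only by the tool play_rows, never from a script. Its argument "commands" is a list of rows, each a list of 2 entries, a list of its own where there are three numbers: the shift along the world's x, y, z in m, then the turn, a rotation vector about the world's x, y, z in rad. A call has 1 to 10 rows; each row is the pose to reach, as a shift and turn from the pose commanded when the call began; what a row does not reach only later rows make up. A row lasts 1/8 s, in which the tool goes at most 62.5 mm and 10.7 degrees, less where a joint would pass 70% of its speed; a pose out of reach is approached as far as the arm can. A call with a gripper value outside its range is refused whole. "gripper" is the finger opening in m, from 0 to 0.087, set as the call begins (left out, the last holds). The fingers move at their own pace and stop on an object; the grip force is fixed at half the most. Time passes only in rows, so rows that repeat a pose let the fingers close. It gives the time, the measured TCP pose, the force and the opening at its end, in the units of the state.
- read_state(): the state, without advancing time (a new reading comes with each control period).
- capture(name): name is "side" or "top"; returns a dict with "frame" (420x560x3 uint8, red, green, blue), "depth" (420x560 float32, m along the optical axis (not along the pixel's ray), 0 where there is no reading), "mtx" (3x3 intrinsics, pixels), "dist_coeffs" ([k1, k2, p1, p2, k3] as OpenCV has them; the pictures are not rectified), "cam_to_world" (4x4, takes a point from camera to world coordinates). Camera axes: x right, y down, z forward; pixel columns grow to the right and rows downward; lengths in m; the calibration is good to about 2 mm. A picture is of the moment at which its call begins.
- hand_in(): hands the job in, once; it reports no verdict.
The state is a dict: "time_s": time; "joint_positions": joint angles; "qvel": joint speeds; "tau": joint torques, N m; "position": TCP position; "tcp_rot": TCP orientation; "force": force on the tool from outside, world axes, zero at the start; "moment": the same for the moment, N m; "opening": opening from 0.0 (shut) to 1.0 (fully open).
Only numpy, scipy, OpenCV 4.12 (cv2) and the standard library are available. Lean on these libraries where they do the work, as an engineer would, in place of code of your own. Each camera call takes 0.05 s, during which the arm holds its last target. There are 200 camera calls.

## Working session

There is one attempt and no reset: what is moved stays moved. The work goes in short steps, Python scripts to look and compute and a tool call to move; the robot and the scene stay as the last step left them, time stands still between calls to the robot, and variables do not carry over. Pictures are saved under pics/ and viewed, about 12 in all and at most 16, crops included, and the job is handed in when it is done.

Besides the shell and the picture viewer there is one more tool, called after "Emit:" as name(argument=value, ...), one argument or row to a line, values as JSON. play_rows: Moves the arm, as the interface text tells. Its arguments: {"type":"object","properties":{"commands":{"type":"array"},"gripper":{"type":"number"}},"required":["commands"]}

```bash
mkdir -p pics; ls; python3 - <<'E'
from rig import *
import cv2,numpy as np
for n in("top","side"):
    c=capture(n); cv2.imwrite(f"pics/{n}0.png",c["frame"][:,:,::-1]); np.savez(f"{n}0.npz",**c)
    print(n,c["mtx"].tolist(),np.round(c["cam_to_world"],3).tolist(),c["dist_coeffs"])
s=read_state();print(s)
E
```

```text
pics
top [[469.9690705143824, 0.0, 282.7685748045479], [0.0, 469.9690705143824, 211.99250530686427], [0.0, 0.0, 1.0]] [[0.021, -0.986, 0.164, 0.416], [-1.0, -0.02, 0.01, -0.01], [-0.006, -0.165, -0.986, 0.981], [0.0, 0.0, 0.0, 1.0]] [-0.07505579  0.          0.          0.          0.        ]
side [[400.72006534745816, 0.0, 276.00298310042245], [0.0, 400.72006534745816, 206.68843457601656], [0.0, 0.0, 1.0]] [[0.962, -0.183, 0.204, 0.408], [-0.274, -0.624, 0.731, -0.546], [-0.007, -0.759, -0.651, 0.511], [0.0, 0.0, 0.0, 1.0]] [-0.04361068  0.          0.          0.          0.        ]
{'time_s': 0.1, 'joint_positions': array([-8.01849717e+01,  3.02740747e+01,  8.21491063e+01, -5.80823637e-04,
        6.76900200e+01, -1.02290882e+01]), 'qvel': array([-0.08994296, -0.00953934, -0.08017434,  0.04858038,  0.11742457,
       -0.01320452]), 'tau': array([-5.34977971e-04, -4.40985882e+01, -1.77151126e+01,  6.35293638e-02,
        5.34009864e-02, -4.10544021e-05]), 'position': array([ 0.21411503, -0.58652492,  0.24666444]), 'tcp_rot': array([[ 3.42746872e-01, -3.46039709e-04,  9.39427731e-01],
       [-9.39425779e-01,  1.94521221e-03,  3.42746877e-01],
       [-1.94599033e-03, -9.99998048e-01,  3.41636778e-04]]), 'force': array([-0.84091787,  0.16586862,  0.2990586 ]), 'moment': array([ 0.03758942, -0.00414604,  0.07420647]), 'opening': 1.0001277855292914}
```

View pics/top0.png

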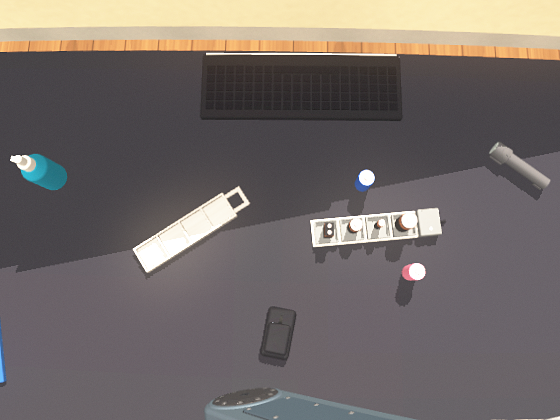

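View pics/side0.png

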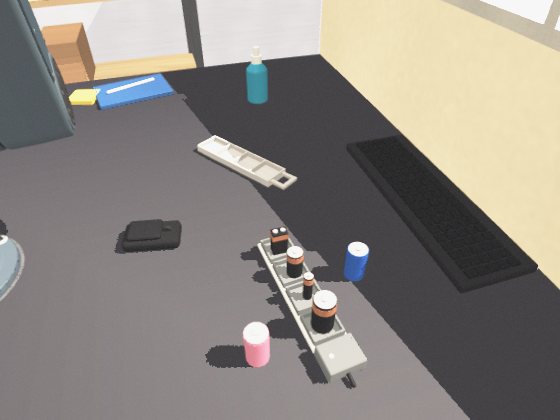

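```bash
cat > h.py <<'E'
import numpy as np,cv2
def cloud(c):
    h,w=c["depth"].shape
    u,v=np.meshgrid(np.arange(w),np.arange(h))
    n=cv2.undistortPoints(np.stack([u,v],-1).reshape(-1,1,2).astype(float),c["mtx"],c["dist_coeffs"]).reshape(h,w,2)
    P=np.dstack([n,np.ones((h,w))])*c["depth"][...,None]
    T=c["cam_to_world"]; W=P@T[:3,:3].T+T[:3,3]
    W[c["depth"]<=0]=np.nan
    return W
E
python3 - <<'E'
from h import *
for n in("top","side"):
    c=np.load(n+"0.npz"); W=cloud(c); f=c["frame"].astype(int); x,y,z=W[...,0],W[...,1],W[...,2]
    print(n,"desk z",np.nanmedian(z[330:400,100:200]))
    hsv=cv2.cvtColor(c["frame"],cv2.COLOR_RGB2HSV)
    br=(hsv[...,2]>110)
    for nm,(x0,x1,y0,y1) in dict(rack=(.3,.6,.03,.38),bar=(.3,.6,-.42,-.05)).items():
        R=(x>x0)&(x<x1)&(y>y0)&(y<y1)
        m=R&br&(hsv[...,1]<70)&(z>0.001)&(z<0.03)
        k,l,s,_=cv2.connectedComponentsWithStats(m.astype(np.uint8)); i=1+s[1:,4].argmax(); m=l==i
        p=W[m][:,:2]; r=cv2.minAreaRect((p*1000).astype(np.float32)); print(nm,s[i],r, "z pct",np.round(np.nanpercentile(z[m],[2,25,50,75,95]),4))
        if nm=="bar":
            for lo,hi in((.021,.028),):
                q=W[m&(z>lo)&(z<hi)]; print(" block",len(q),np.median(q,0),cv2.minAreaRect((q[:,:2]*1000).astype(np.float32)))
            t=R&(z>.05)&(z<.09); k,l,s,_=cv2.connectedComponentsWithStats(t.astype(np.uint8))
            for i in range(1,k):
                if s[i,4]>8: q=W[l==i]; zt=np.percentile(q[:,2],90); q=q[q[:,2]>zt-.004]; print("  tall",s[i],np.round(q.mean(0),4),np.round((q.min(0)+q.max(0))/2,4),np.round(np.ptp(q,0),3))
E
```

```text
top desk z -0.0003031922903681261
rack [ 134  200  116   73 2939] ((542.03466796875, 190.48556518554688), (64.63007354736328, 259.4464111328125), 34.0567626953125) z pct [0.0013 0.0034 0.0051 0.0109 0.017 ]
bar [ 310  207  132   40 2757] ((554.23828125, -194.56549072265625), (65.83631134033203, 271.58740234375), 6.566617965698242) z pct [0.0035 0.0095 0.0126 0.021  0.0252]
 block 674 [ 0.55922354 -0.29666855  0.02342187] ((549.6630859375, -196.54574584960938), (53.7974739074707, 262.42315673828125), 6.527675628662109)
  tall [399 212  18  17 245] [ 0.5587 -0.249   0.0704] [ 0.5584 -0.2489  0.0714] [0.03  0.03  0.007]
  tall [349 218  14  13 143] [ 0.5491 -0.1456  0.0597] [ 0.5488 -0.1456  0.0604] [0.024 0.026 0.006]
  tall [377 219   8   8  49] [ 0.5537 -0.1966  0.0604] [ 0.5539 -0.1963  0.0616] [0.012 0.012 0.007]
  tall [324 222  10  14 130] [ 0.5398 -0.0927  0.0581] [ 0.5401 -0.0931  0.0592] [0.024 0.016 0.006]
  tall [407 263  18  17 241] [ 0.4581 -0.265   0.0596] [ 0.4584 -0.2645  0.0605] [0.031 0.032 0.006]
side desk z -2.5001629770704525e-05
rack [ 190  132   96   58 1908] ((5
[... 273 characters left out ...]
 z pct [0.003  0.011  0.0181 0.0234 0.0251]
 block 1455 [ 0.55912246 -0.30633794  0.02404114] ((549.9496459960938, -199.8776397705078), (55.756202697753906, 260.7391357421875), 6.038802146911621)
  tall [270 226  19  13 171] [ 0.5389 -0.0962  0.0577] [ 0.5389 -0.0943  0.058 ] [0.026 0.019 0.005]
  tall [286 246  17  17 234] [ 0.5469 -0.1492  0.0596] [ 0.5471 -0.1483  0.0599] [0.025 0.027 0.006]
  tall [303 272  10  13 103] [ 0.5515 -0.1994  0.0595] [ 0.5516 -0.1983  0.0599] [0.013 0.015 0.006]
  tall [312 290  25  29 593] [ 0.5557 -0.2522  0.0703] [ 0.556  -0.2511  0.0704] [0.032 0.033 0.006]
  tall [243 322  27  27 540] [ 0.4574 -0.2687  0.0591] [ 0.4576 -0.2675  0.0593] [0.032 0.033 0.006]
```

```bash
cat >> h.py <<'E'
def proj(c,P):
    T=np.linalg.inv(c["cam_to_world"]); r,_=cv2.Rodrigues(T[:3,:3])
    return cv2.projectPoints(np.array(P,float).reshape(-1,1,3),r,T[:3,3],c["mtx"],c["dist_coeffs"])[0].reshape(-1,2)
def rackpt(o,a,x,y,z):
    return (o[0]+np.cos(a)*x-np.sin(a)*y,o[1]+np.sin(a)*x+np.cos(a)*y,z)
E
python3 - <<'E'
from h import *
o=(.532,.2055);a=np.radians(-55.9)
t=np.load("top0.npz");s=np.load("side0.npz")
def crop(c,x0,y0,w,h,k):
    im=cv2.resize(c["frame"][y0:y0+h,x0:x0+w,::-1],None,fx=k,fy=k,interpolation=cv2.INTER_CUBIC)
    return im
def mark(im,c,x0,y0,k,pts,col):
    for u,v in proj(c,pts): cv2.circle(im,(int((u-x0+.5)*k),int((v-y0+.5)*k)),3,col,-1)
cen=[rackpt(o,a,x,0,.004) for x in(-.081,-.027,.027,.081)]
cor=[rackpt(o,a,x,y,.016) for x in(-.11,.11) for y in(-.029,.029)]+[rackpt(o,a,.146,0,.013)]
A=crop(t,128,180,130,98,3); mark(A,t,128,180,3,cen,(0,0,255)); mark(A,t,128,180,3,cor,(0,255,0))
B=crop(s,190,125,130,98,3); mark(B,s,190,125,3,cen,(0,0,255)); mark(B,s,190,125,3,cor,(0,255,0))
C=crop(t,305,200,65,49,6)
D=crop(s,255,218,65,49,6)
cv2.imwrite("pics/crop.png",np.vstack([np.hstack([A,B]),np.hstack([C,D])]))
E
```

```text
(no output)
```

View pics/crop.png

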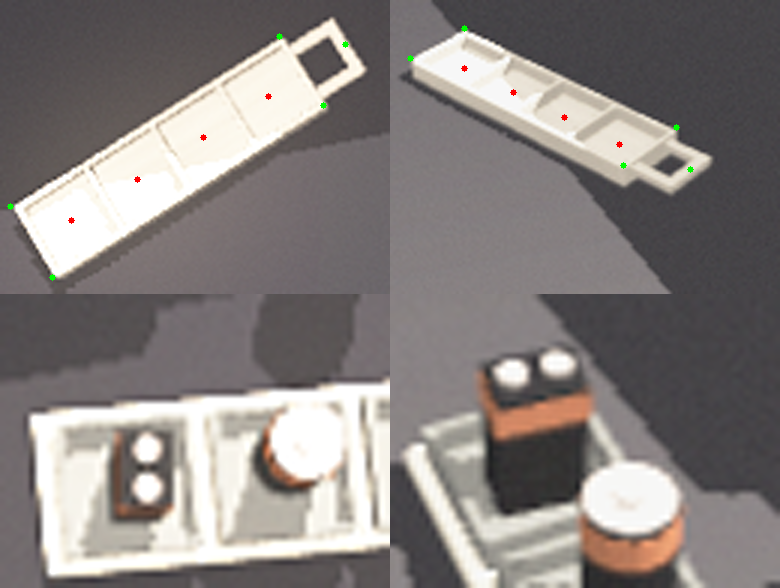

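The top view shows the bar on the right with its power block at (429,222). From the block the cells run D (407,220), AA (380,223), C (355,225), block (329,229). The rack is on the left with its tab at (237,200). So D goes to rack −81, AA to −27, C to +27 and block to +81. The overlay on the rack fits within about 2 mm. D comes first.

Emit:
play_rows(
  commands=[
    [[0.038, 0.037, 0], [0, 0, 0.148]],
    [[0.076, 0.075, -0.01], [0, 0, 0.296]],
    [[0.114, 0.112, -0.02], [0, 0, 0.444]],
    [[0.152, 0.15, -0.03], [0, 0, 0.592]],
    [[0.19, 0.187, -0.04], [0, 0, 0.74]],
    [[0.229, 0.225, -0.05], [0, 0, 0.888]],
    [[0.267, 0.262, -0.06], [0, 0, 1.036]],
    [[0.305, 0.3, -0.07], [0, 0, 1.184]],
    [[0.343, 0.337, -0.08], [0, 0, 1.333]],
    [[0.343, 0.337, -0.09], [0, 0, 1.333]],
  ],
  gripper=0.06,
)

```text
time_s: 1.35
position: [0.5593, -0.2469, 0.1568]
tcp_rot: [[0.993, 0.0, -0.117], [0.117, 0.001, 0.993], [0.001, -1.0, 0.0]]
force: [-0.5, -0.3, -0.3]
opening: 0.687
```

Emit:
play_rows(
  commands=[
    [[0, 0, -0.015], [0, 0, 0]],
    [[0, 0, -0.03], [0, 0, 0]],
    [[0, 0, -0.045], [0, 0, 0]],
    [[0, 0, -0.055], [0, 0, 0]],
    [[0, 0, -0.055], [0, 0, 0]],
    [[0, 0, -0.055], [0, 0, 0]],
  ],
)

```text
time_s: 2.1
position: [0.5574, -0.2505, 0.1029]
tcp_rot: [[0.994, 0.001, -0.111], [0.111, -0.0, 0.994], [0.001, -1.0, -0.001]]
force: [0.5, -0.5, 0.1]
opening: 0.694
```

```bash
python3 - <<'E'
from rig import *
from h import *
s=read_state();print(s["position"],s["tcp_rot"][:,0])
out=[]
for n,(x0,y0) in dict(top=(330,170),side=(240,200)).items():
    c=capture(n); im=cv2.resize(c["frame"][y0:y0+165,x0:x0+130,::-1],None,fx=3,fy=3)
    p=s["position"]
    for z in(.072,p[2]-.025):
        u,v=proj(c,[(p[0],p[1],z)])[0]; cv2.circle(im,(int((u-x0)*3),int((v-y0)*3)),3,(0,255,0),-1)
    out.append(im)
cv2.imwrite("pics/g1.png",np.hstack(out))
E
```

```text
[ 0.55744711 -0.25047534  0.10285618] [9.93766293e-01 1.11481922e-01 5.80372838e-04]
```

View pics/g1.png

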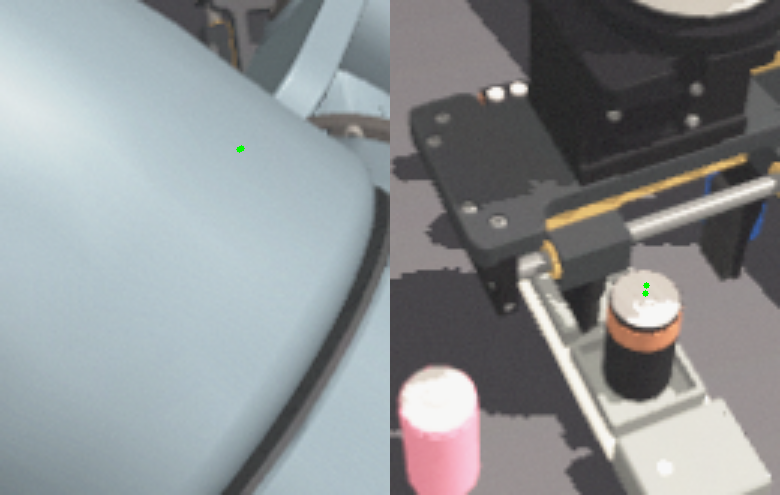

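The jaws straddle D: the projected tool axis falls on its top at (645,290) in the side crop. Next: descend and close.

Emit:
play_rows(
  commands=[
    [[0, 0, -0.012], [0, 0, 0]],
    [[0, 0, -0.024], [0, 0, 0]],
    [[0, 0, -0.036], [0, 0, 0]],
    [[0, 0, -0.045], [0, 0, 0]],
    [[0, 0, -0.05], [0, 0, 0]],
    [[0, 0, -0.05], [0, 0, 0]],
    [[0, 0, -0.05], [0, 0, 0]],
  ],
)

```text
time_s: 3.08
position: [0.5575, -0.2503, 0.0528]
tcp_rot: [[0.994, 0.001, -0.112], [0.112, -0.0, 0.994], [0.001, -1.0, -0.001]]
force: [-0.6, 0.9, -0.4]
opening: 0.689
```

Emit:
play_rows(
  commands=[
    [[0, 0, 0], [0, 0, 0]],
    [[0, 0, 0], [0, 0, 0]],
    [[0, 0, 0], [0, 0, 0]],
    [[0, 0, 0], [0, 0, 0]],
    [[0, 0, 0], [0, 0, 0]],
    [[0, 0, 0], [0, 0, 0]],
    [[0, 0, 0], [0, 0, 0]],
    [[0, 0, 0], [0, 0, 0]],
  ],
  gripper=0.01,
)

```text
time_s: 4.08
position: [0.5571, -0.2501, 0.0527]
tcp_rot: [[0.994, -0.0, -0.112], [0.112, 0.0, 0.994], [-0.0, -1.0, 0.0]]
force: [-1.3, 0.6, 3.3]
opening: 0.371
```

Emit:
play_rows(
  commands=[
    [[0, 0, 0.005], [0, 0, 0]],
    [[0, 0, 0.012], [0, 0, 0]],
    [[0, 0, 0.022], [0, 0, 0]],
    [[0, 0, 0.034], [0, 0, 0]],
    [[0, 0, 0.047], [0, 0, 0]],
    [[0, 0, 0.06], [0, 0, 0]],
    [[0, 0, 0.073], [0, 0, 0]],
    [[0, 0, 0.083], [0, 0, 0]],
    [[0, 0, 0.087], [0, 0, 0]],
    [[0, 0, 0.087], [0, 0, 0]],
  ],
)

```text
time_s: 5.32
position: [0.5573, -0.2501, 0.1398]
tcp_rot: [[0.994, 0.0, -0.112], [0.112, -0.0, 0.994], [0.0, -1.0, -0.0]]
force: [-0.2, -0.0, -1.9]
opening: 0.371
```

Emit:
play_rows(
  commands=[
    [[-0.002, 0.015, 0], [0, 0, 0.015]],
    [[-0.006, 0.045, 0], [0, 0, 0.04]],
    [[-0.012, 0.085, 0], [0, 0, 0.08]],
    [[-0.017, 0.125, 0], [0, 0, 0.12]],
    [[-0.023, 0.17, 0], [0, 0, 0.16]],
    [[-0.029, 0.215, 0], [0, 0, 0.2]],
    [[-0.035, 0.26, 0], [0, 0, 0.24]],
    [[-0.041, 0.305, 0], [0, 0, 0.28]],
    [[-0.047, 0.345, 0], [0, 0, 0.32]],
    [[-0.052, 0.385, 0], [0, 0, 0.36]],
  ],
)

```text
time_s: 6.58
position: [0.5036, 0.1369, 0.1391]
tcp_rot: [[0.89, -0.002, -0.457], [0.457, 0.0, 0.89], [-0.002, -1.0, 0.001]]
force: [0.7, -0.0, -1.5]
opening: 0.372
```

Emit:
play_rows(
  commands=[
    [[-0.005, 0.035, 0], [0, 0, 0.035]],
    [[-0.009, 0.065, 0], [0, 0, 0.065]],
    [[-0.013, 0.095, 0], [0, 0, 0.09]],
    [[-0.016, 0.118, 0], [0, 0, 0.11]],
    [[-0.018, 0.132, 0], [0, 0, 0.12]],
    [[-0.0184, 0.1351, 0], [0, 0, 0.1235]],
    [[-0.0184, 0.1351, 0], [0, 0, 0.1235]],
    [[-0.0184, 0.1351, 0], [0, 0, 0.1235]],
  ],
)

```text
time_s: 7.58
position: [0.4869, 0.2692, 0.1395]
tcp_rot: [[0.828, -0.0, -0.56], [0.56, -0.0, 0.828], [-0.001, -1.0, -0.0]]
force: [-0.3, -0.3, -0.6]
opening: 0.372
```

```bash
cat > look.py <<'E'
import sys
from rig import *
from h import *
s=read_state();p=s["position"];print(np.round(p,4),np.round(s["tcp_rot"][:,0],3),s["opening"])
c=capture("side"); x0,y0,w,h=map(int,sys.argv[2:6]); k=int(sys.argv[6])
im=cv2.resize(c["frame"][y0:y0+h,x0:x0+w,::-1],None,fx=k,fy=k,interpolation=cv2.INTER_CUBIC)
o=(.532,.203);a=np.radians(-55.9)
for P in [rackpt(o,a,x,0,.004) for x in(-.081,-.027,.027,.081)]:
    u,v=proj(c,[P])[0]; cv2.circle(im,(int((u-x0)*k),int((v-y0)*k)),3,(0,0,255),-1)
cv2.imwrite("pics/"+sys.argv[1],im)
E
python3 look.py r1.png 150 60 190 140 4
```

```text
[0.4869 0.2692 0.1395] [ 0.828  0.56  -0.001] 0.3722611614476641
```

View pics/r1.png

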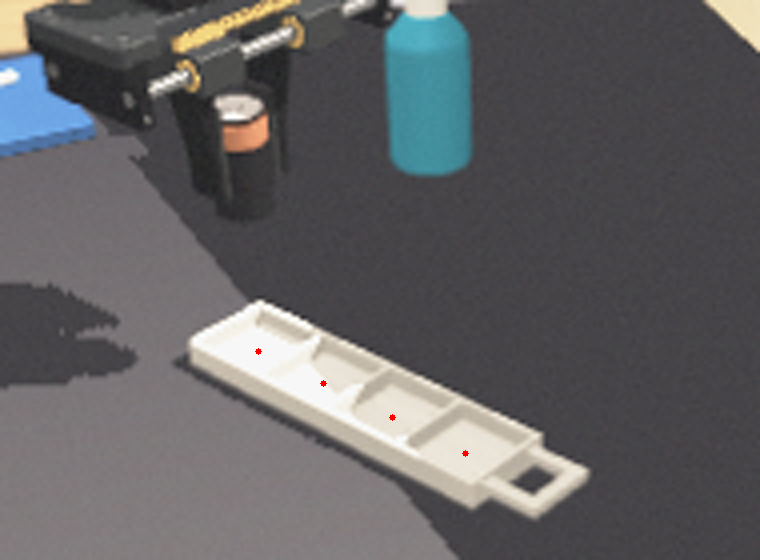

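The side view shows D upright in the jaws, and the four red target dots sit in the middle of their compartments. Next: lower and release.

Emit:
play_rows(
  commands=[
    [[0, 0, -0.012], [0, 0, 0]],
    [[0, 0, -0.026], [0, 0, 0]],
    [[0, 0, -0.04], [0, 0, 0]],
    [[0, 0, -0.054], [0, 0, 0]],
    [[0, 0, -0.066], [0, 0, 0]],
    [[0, 0, -0.076], [0, 0, 0]],
    [[0, 0, -0.085], [0, 0, 0]],
    [[0, 0, -0.09], [0, 0, 0]],
    [[0, 0, -0.0925], [0, 0, 0]],
    [[0, 0, -0.0925], [0, 0, 0]],
  ],
)

```text
time_s: 8.88
position: [0.4869, 0.27, 0.0471]
tcp_rot: [[0.828, 0.0, -0.561], [0.561, 0.0, 0.828], [0.0, -1.0, -0.0]]
force: [-0.2, -0.5, -1.0]
opening: 0.373
```

Emit:
play_rows(
  commands=[
    [[0, 0, 0], [0, 0, 0]],
    [[0, 0, 0], [0, 0, 0]],
    [[0, 0, 0], [0, 0, 0]],
    [[0, 0, 0], [0, 0, 0]],
  ],
  gripper=0.06,
)

```text
time_s: 9.38
position: [0.4869, 0.27, 0.0472]
tcp_rot: [[0.828, 0.0, -0.561], [0.561, 0.0, 0.828], [0.0, -1.0, -0.0]]
force: [0.0, -0.3, 0.7]
opening: 0.67
```

Emit:
play_rows(
  commands=[
    [[0, 0, 0.01], [0, 0, 0]],
    [[0, 0, 0.025], [0, 0, 0]],
    [[0, 0, 0.045], [0, 0, 0]],
    [[0, 0, 0.065], [0, 0, 0]],
    [[0, 0, 0.085], [0, 0, 0]],
    [[0, 0, 0.0925], [0, 0, 0]],
  ],
)

```text
time_s: 10.12
position: [0.4877, 0.2703, 0.1418]
tcp_rot: [[0.828, 0.004, -0.561], [0.561, 0.001, 0.828], [0.004, -1.0, -0.001]]
force: [-0.1, 0.2, -0.3]
opening: 0.687
```

```bash
python3 look.py r2.png 150 60 190 140 4
```

```text
[0.4877 0.2703 0.1418] [0.828 0.561 0.004] 0.6873327469544813
```

View pics/r2.png

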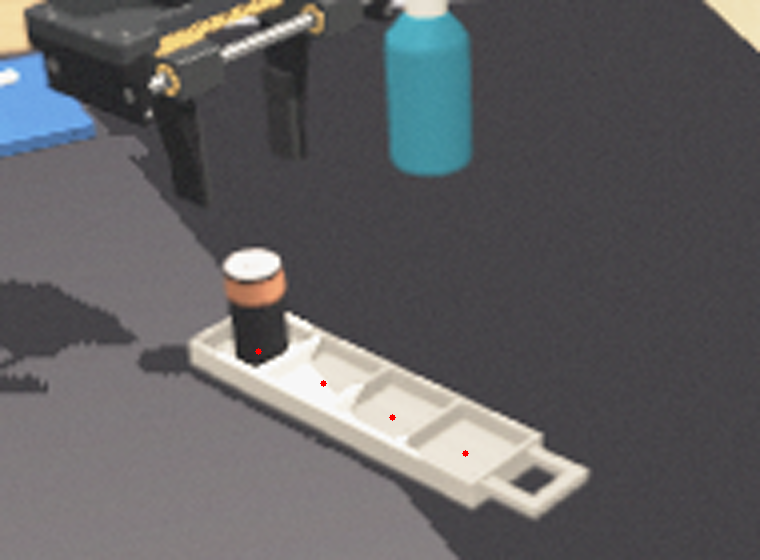

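D stands in the far compartment at (258,345). Next: AA.

Emit:
play_rows(
  commands=[
    [[0.004, -0.025, 0], [0, 0, -0.025]],
    [[0.011, -0.08, 0], [0, 0, -0.08]],
    [[0.019, -0.135, 0], [0, 0, -0.14]],
    [[0.027, -0.19, 0], [0, 0, -0.195]],
    [[0.035, -0.245, 0], [0, 0, -0.255]],
    [[0.043, -0.3, 0], [0, 0, -0.31]],
    [[0.05, -0.355, 0], [0, 0, -0.37]],
    [[0.058, -0.41, 0], [0, 0, -0.425]],
    [[0.064, -0.45, 0], [0, 0, -0.465]],
    [[0.0661, -0.4681, 0], [0, 0, -0.4835]],
  ],
  gripper=0.05,
)

```text
time_s: 11.42
position: [0.553, -0.2004, 0.1392]
tcp_rot: [[0.994, 0.0, -0.109], [0.109, -0.0, 0.994], [0.0, -1.0, -0.0]]
force: [0.2, 0.1, -0.9]
opening: 0.571
```

Emit:
play_rows(
  commands=[
    [[0, 0, 0], [0, 0, 0]],
    [[0, 0, -0.015], [0, 0, 0]],
    [[0, 0, -0.03], [0, 0, 0]],
    [[0, 0, -0.045], [0, 0, 0]],
    [[0, 0, -0.058], [0, 0, 0]],
    [[0, 0, -0.07], [0, 0, 0]],
    [[0, 0, -0.08], [0, 0, 0]],
    [[0, 0, -0.087], [0, 0, 0]],
    [[0, 0, -0.087], [0, 0, 0]],
    [[0, 0, -0.087], [0, 0, 0]],
  ],
)

```text
time_s: 12.68
position: [0.5532, -0.1983, 0.0529]
tcp_rot: [[0.994, 0.001, -0.112], [0.112, -0.0, 0.994], [0.001, -1.0, -0.0]]
force: [-0.7, -0.1, 0.9]
opening: 0.576
```

```bash
python3 look.py g2.png 230 200 150 130 5
```

```text
[ 0.5532 -0.1983  0.0529] [0.994 0.112 0.001] 0.5756906132217866
```

View pics/g2.png

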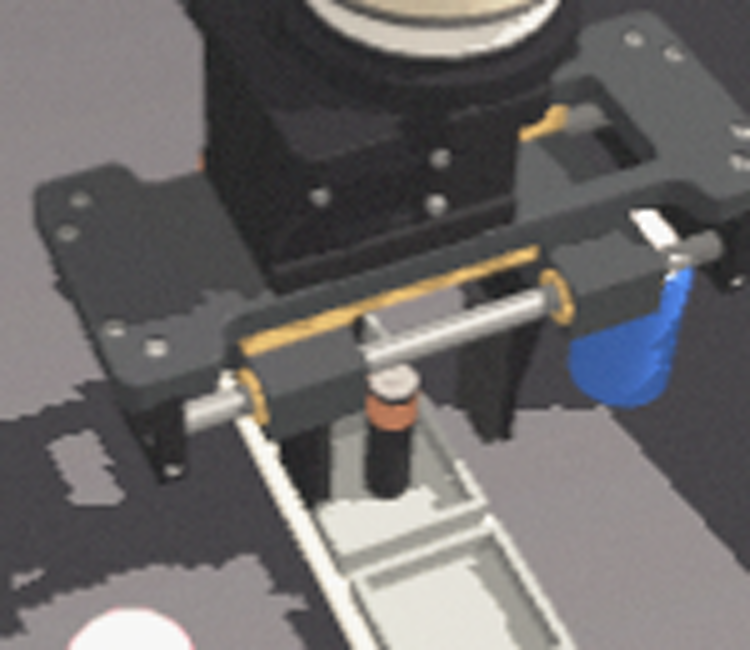

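AA at (390,430) stands between the two fingers, with nothing touching. Next: close and lift.

Emit:
play_rows(
  commands=[
    [[0, 0, 0], [0, 0, 0]],
    [[0, 0, 0], [0, 0, 0]],
    [[0, 0, 0], [0, 0, 0]],
    [[0, 0, 0], [0, 0, 0]],
    [[0, 0, 0], [0, 0, 0]],
    [[0, 0, 0], [0, 0, 0]],
    [[0, 0, 0], [0, 0, 0]],
    [[0, 0, 0], [0, 0, 0]],
  ],
  gripper=0.0,
)

```text
time_s: 13.72
position: [0.5529, -0.1981, 0.0526]
tcp_rot: [[0.994, 0.0, -0.112], [0.112, -0.0, 0.994], [0.0, -1.0, -0.0]]
force: [-0.7, -0.1, 0.7]
opening: 0.158
```

Emit:
play_rows(
  commands=[
    [[0, 0, 0.005], [0, 0, 0]],
    [[0, 0, 0.012], [0, 0, 0]],
    [[0, 0, 0.022], [0, 0, 0]],
    [[0, 0, 0.034], [0, 0, 0]],
    [[0, 0, 0.047], [0, 0, 0]],
    [[0, 0, 0.06], [0, 0, 0]],
    [[0, 0, 0.073], [0, 0, 0]],
    [[0, 0, 0.083], [0, 0, 0]],
    [[0, 0, 0.087], [0, 0, 0]],
    [[0, 0, 0.087], [0, 0, 0]],
  ],
)

```text
time_s: 14.98
position: [0.5529, -0.1981, 0.1397]
tcp_rot: [[0.994, 0.0, -0.112], [0.112, -0.0, 0.994], [0.0, -1.0, -0.0]]
force: [-0.1, 0.5, -1.5]
opening: 0.158
```

Emit:
play_rows(
  commands=[
    [[-0.001, 0.015, 0], [0, 0, 0.017]],
    [[-0.004, 0.045, 0], [0, 0, 0.05]],
    [[-0.007, 0.085, 0], [0, 0, 0.097]],
    [[-0.011, 0.13, 0], [0, 0, 0.148]],
    [[-0.015, 0.175, 0], [0, 0, 0.2]],
    [[-0.019, 0.22, 0], [0, 0, 0.25]],
    [[-0.022, 0.265, 0], [0, 0, 0.3]],
    [[-0.026, 0.31, 0], [0, 0, 0.354]],
    [[-0.03, 0.35, 0], [0, 0, 0.4]],
    [[-0.032, 0.38, 0], [0, 0, 0.434]],
  ],
)

```text
time_s: 16.23
position: [0.5192, 0.1843, 0.139]
tcp_rot: [[0.853, -0.002, -0.522], [0.522, 0.0, 0.853], [-0.002, -1.0, 0.001]]
force: [-0.0, 0.3, -0.1]
opening: 0.159
```

Emit:
play_rows(
  commands=[
    [[-0.002, 0.023, 0], [0, 0, 0.025]],
    [[-0.003, 0.038, 0], [0, 0, 0.043]],
    [[-0.0038, 0.0434, 0], [0, 0, 0.0495]],
    [[-0.0038, 0.0434, 0], [0, 0, 0.0495]],
    [[-0.0038, 0.0434, 0], [0, 0, 0.0495]],
  ],
)

```text
time_s: 16.85
position: [0.5172, 0.2246, 0.1395]
tcp_rot: [[0.828, -0.0, -0.56], [0.56, -0.0, 0.828], [-0.0, -1.0, -0.0]]
force: [-0.3, -0.1, 0.1]
opening: 0.16
```

Emit:
play_rows(
  commands=[
    [[0, 0, -0.012], [0, 0, 0]],
    [[0, 0, -0.026], [0, 0, 0]],
    [[0, 0, -0.04], [0, 0, 0]],
    [[0, 0, -0.054], [0, 0, 0]],
    [[0, 0, -0.066], [0, 0, 0]],
    [[0, 0, -0.076], [0, 0, 0]],
    [[0, 0, -0.085], [0, 0, 0]],
    [[0, 0, -0.09], [0, 0, 0]],
    [[0, 0, -0.0928], [0, 0, 0]],
    [[0, 0, -0.0928], [0, 0, 0]],
  ],
)

```text
time_s: 18.1
position: [0.5172, 0.2253, 0.0468]
tcp_rot: [[0.828, 0.0, -0.561], [0.561, 0.0, 0.828], [0.0, -1.0, -0.0]]
force: [0.4, 0.4, 0.6]
opening: 0.156
```

```bash
python3 look.py r3.png 150 60 190 140 4
```

```text
[0.5172 0.2253 0.0468] [0.828 0.561 0.   ] 0.1562903609074938
```

View pics/r3.png

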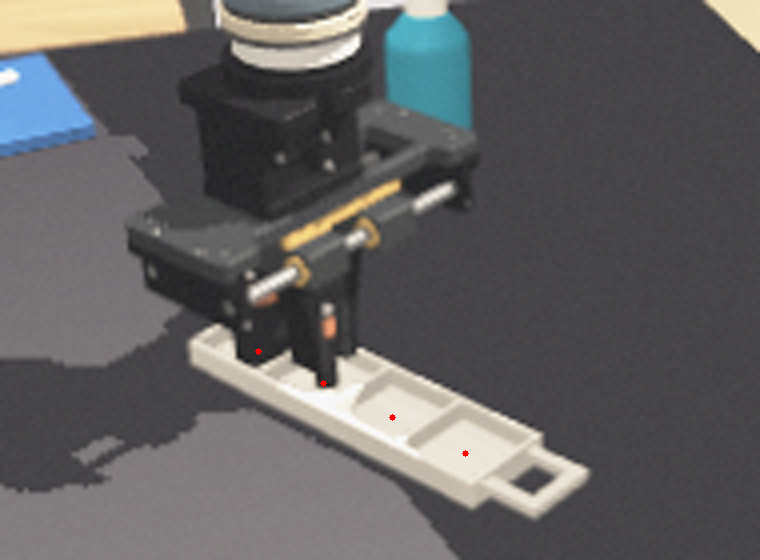

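AA's foot is on its target at (323,383). Next: release, lift, and go to C.

Emit:
play_rows(
  commands=[
    [[0, 0, -0.0005], [0, 0, 0]],
    [[0, 0, -0.0005], [0, 0, 0]],
    [[0, 0, -0.0005], [0, 0, 0]],
    [[0, 0, -0.0005], [0, 0, 0]],
    [[0, 0, -0.0005], [0, 0, 0]],
  ],
  gripper=0.05,
)

```text
time_s: 18.77
position: [0.5171, 0.2253, 0.0463]
tcp_rot: [[0.828, 0.0, -0.561], [0.561, 0.0, 0.828], [0.0, -1.0, -0.0]]
force: [0.3, -0.1, 0.1]
opening: 0.555
```

Emit:
play_rows(
  commands=[
    [[0, 0, 0.01], [0, 0, 0]],
    [[0, 0, 0.025], [0, 0, 0]],
    [[0, 0, 0.045], [0, 0, 0]],
    [[0, 0, 0.065], [0, 0, 0]],
    [[0, 0, 0.085], [0, 0, 0]],
    [[0, 0, 0.0933], [0, 0, 0]],
  ],
)

```text
time_s: 19.52
position: [0.518, 0.2255, 0.1418]
tcp_rot: [[0.828, 0.003, -0.561], [0.561, 0.001, 0.828], [0.003, -1.0, -0.001]]
force: [-0.1, 0.4, 0.3]
opening: 0.575
```

Emit:
play_rows(
  commands=[
    [[0.002, -0.02, 0], [0, 0, -0.025]],
    [[0.006, -0.07, 0], [0, 0, -0.09]],
    [[0.01, -0.12, 0], [0, 0, -0.155]],
    [[0.014, -0.17, 0], [0, 0, -0.22]],
    [[0.018, -0.22, 0], [0, 0, -0.285]],
    [[0.022, -0.27, 0], [0, 0, -0.35]],
    [[0.026, -0.32, 0], [0, 0, -0.415]],
    [[0.03, -0.355, 0], [0, 0, -0.46]],
    [[0.0311, -0.3724, 0], [0, 0, -0.4835]],
    [[0.0311, -0.3724, 0], [0, 0, -0.4835]],
  ],
)

```text
time_s: 20.78
position: [0.5475, -0.1481, 0.139]
tcp_rot: [[0.994, -0.001, -0.11], [0.11, 0.001, 0.994], [-0.001, -1.0, 0.001]]
force: [-0.1, 0.3, -0.7]
opening: 0.575
```

Emit:
play_rows(
  commands=[
    [[0, 0, 0], [0, 0, 0]],
    [[0, 0, -0.015], [0, 0, 0]],
    [[0, 0, -0.03], [0, 0, 0]],
    [[0, 0, -0.045], [0, 0, 0]],
    [[0, 0, -0.058], [0, 0, 0]],
    [[0, 0, -0.07], [0, 0, 0]],
    [[0, 0, -0.08], [0, 0, 0]],
    [[0, 0, -0.087], [0, 0, 0]],
    [[0, 0, -0.087], [0, 0, 0]],
    [[0, 0, -0.087], [0, 0, 0]],
  ],
)

```text
time_s: 22.02
position: [0.5485, -0.1473, 0.0529]
tcp_rot: [[0.994, 0.001, -0.112], [0.112, -0.0, 0.994], [0.001, -1.0, -0.0]]
force: [0.7, -1.0, 0.6]
opening: 0.573
```

```bash
python3 look.py g3.png 180 100 190 150 4
```

```text
[ 0.5485 -0.1473  0.0529] [0.994 0.112 0.001] 0.5727431323421058
```

View pics/g3.png

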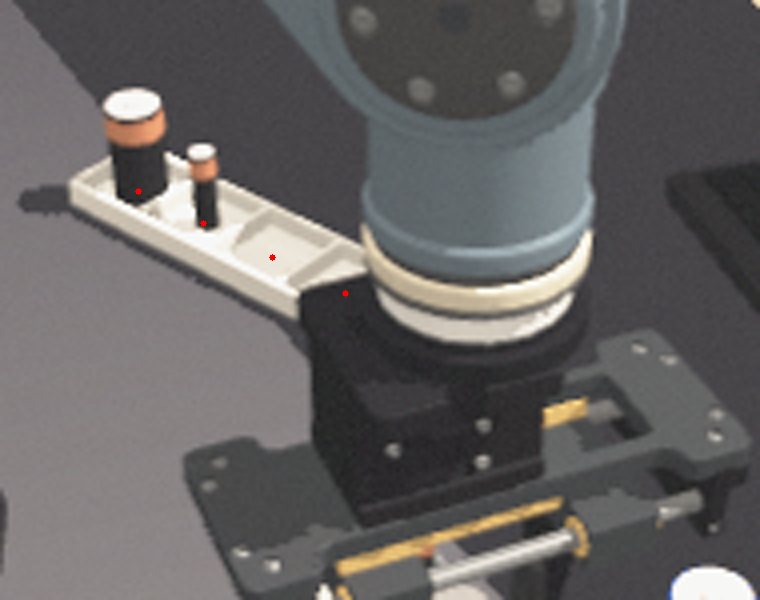

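D (138,145) and AA (203,185) stand upright in the rack. C is under the gripper. Next: grip it and move to compartment +27 (.5471, .1806).

Emit:
play_rows(
  commands=[
    [[0, 0, 0], [0, 0, 0]],
    [[0, 0, 0], [0, 0, 0]],
    [[0, 0, 0], [0, 0, 0]],
    [[0, 0, 0], [0, 0, 0]],
    [[0, 0, 0], [0, 0, 0]],
    [[0, 0, 0], [0, 0, 0]],
    [[0, 0, 0], [0, 0, 0]],
    [[0, 0, 0], [0, 0, 0]],
  ],
  gripper=0.01,
)

```text
time_s: 23.08
position: [0.5482, -0.1471, 0.0527]
tcp_rot: [[0.994, -0.0, -0.112], [0.112, -0.0, 0.994], [-0.0, -1.0, -0.0]]
force: [-1.2, -0.1, 2.8]
opening: 0.292
```

Emit:
play_rows(
  commands=[
    [[0, 0, 0.005], [0, 0, 0]],
    [[0, 0, 0.012], [0, 0, 0]],
    [[0, 0, 0.022], [0, 0, 0]],
    [[0, 0, 0.034], [0, 0, 0]],
    [[0, 0, 0.047], [0, 0, 0]],
    [[0, 0, 0.06], [0, 0, 0]],
    [[0, 0, 0.073], [0, 0, 0]],
    [[0, 0, 0.083], [0, 0, 0]],
    [[0, 0, 0.087], [0, 0, 0]],
    [[0, 0, 0.087], [0, 0, 0]],
  ],
)

```text
time_s: 24.32
position: [0.5482, -0.1471, 0.1397]
tcp_rot: [[0.994, 0.0, -0.112], [0.112, -0.0, 0.994], [0.0, -1.0, -0.0]]
force: [-0.7, 0.5, -1.3]
opening: 0.289
```

Emit:
play_rows(
  commands=[
    [[0, 0.015, 0], [0, 0, 0.022]],
    [[0, 0.045, 0], [0, 0, 0.066]],
    [[0, 0.085, 0], [0, 0, 0.125]],
    [[0, 0.125, 0], [0, 0, 0.185]],
    [[0, 0.165, 0], [0, 0, 0.243]],
    [[0, 0.205, 0], [0, 0, 0.302]],
    [[0, 0.245, 0], [0, 0, 0.36]],
    [[0, 0.28, 0], [0, 0, 0.413]],
    [[-0.001, 0.31, 0], [0, 0, 0.457]],
    [[-0.0009, 0.3276, 0], [0, 0, 0.4835]],
  ],
)

```text
time_s: 25.58
position: [0.5461, 0.1826, 0.139]
tcp_rot: [[0.826, -0.002, -0.564], [0.564, -0.0, 0.826], [-0.001, -1.0, 0.001]]
force: [-0.3, -1.1, -1.2]
opening: 0.288
```

Emit:
play_rows(
  commands=[
    [[0, 0, 0], [0, 0, 0]],
    [[0, 0, 0], [0, 0, 0]],
    [[0, 0, -0.015], [0, 0, 0]],
    [[0, 0, -0.03], [0, 0, 0]],
    [[0, 0, -0.045], [0, 0, 0]],
    [[0, 0, -0.06], [0, 0, 0]],
    [[0, 0, -0.075], [0, 0, 0]],
    [[0, 0, -0.086], [0, 0, 0]],
    [[0, 0, -0.093], [0, 0, 0]],
    [[0, 0, -0.093], [0, 0, 0]],
  ],
)

```text
time_s: 26.82
position: [0.5474, 0.1805, 0.0463]
tcp_rot: [[0.828, -0.0, -0.561], [0.561, -0.0, 0.828], [-0.0, -1.0, 0.0]]
force: [0.3, 0.4, -1.3]
opening: 0.29
```

Emit:
play_rows(
  commands=[
    [[0, 0, 0], [0, 0, 0]],
    [[0, 0, 0], [0, 0, 0]],
    [[0, 0, 0], [0, 0, 0]],
    [[0, 0, 0], [0, 0, 0]],
    [[0, 0, 0], [0, 0, 0]],
  ],
  gripper=0.055,
)

```text
time_s: 27.45
position: [0.5473, 0.1805, 0.0466]
tcp_rot: [[0.828, 0.0, -0.561], [0.561, 0.0, 0.828], [0.0, -1.0, -0.0]]
force: [0.1, 0.2, 1.2]
opening: 0.624
```

Emit:
play_rows(
  commands=[
    [[0, 0, 0.01], [0, 0, 0]],
    [[0, 0, 0.025], [0, 0, 0]],
    [[0, 0, 0.045], [0, 0, 0]],
    [[0, 0, 0.065], [0, 0, 0]],
    [[0, 0, 0.085], [0, 0, 0]],
    [[0, 0, 0.093], [0, 0, 0]],
  ],
)

```text
time_s: 28.2
position: [0.5482, 0.1806, 0.1418]
tcp_rot: [[0.828, 0.004, -0.561], [0.561, 0.0, 0.828], [0.003, -1.0, -0.002]]
force: [-0.1, -0.4, -0.9]
opening: 0.631
```

Emit:
play_rows(
  commands=[
    [[0, -0.02, 0], [0, 0, -0.04]],
    [[-0.001, -0.055, 0], [0, 0, -0.105]],
    [[-0.002, -0.09, 0], [0, 0, -0.17]],
    [[-0.003, -0.125, 0], [0, 0, -0.235]],
    [[-0.004, -0.16, 0], [0, 0, -0.3]],
    [[-0.005, -0.195, 0], [0, 0, -0.365]],
    [[-0.006, -0.23, 0], [0, 0, -0.43]],
    [[-0.007, -0.26, 0], [0, 0, -0.485]],
    [[-0.0071, -0.2751, 0], [0, 0, -0.517]],
    [[-0.0071, -0.2751, 0], [0, 0, -0.517]],
  ],
)

```text
time_s: 29.45
position: [0.5398, -0.0957, 0.1391]
tcp_rot: [[0.997, -0.001, -0.076], [0.076, 0.0, 0.997], [-0.001, -1.0, 0.001]]
force: [-0.4, -0.0, 0.8]
opening: 0.629
```

Emit:
play_rows(
  commands=[
    [[0, 0, 0], [0, 0, 0]],
    [[0, 0, -0.015], [0, 0, 0]],
    [[0, 0, -0.03], [0, 0, 0]],
    [[0, 0, -0.035], [0, 0, 0]],
    [[0, 0, -0.035], [0, 0, 0]],
  ],
)

```text
time_s: 30.08
position: [0.5398, -0.0942, 0.1037]
tcp_rot: [[0.997, -0.002, -0.079], [0.079, 0.001, 0.997], [-0.002, -1.0, 0.001]]
force: [0.5, 0.0, -0.3]
opening: 0.629
```

```bash
python3 look.py g4.png 180 100 190 150 4
```

```text
[ 0.5398 -0.0942  0.1037] [ 0.997  0.079 -0.002] 0.6291207217784062
```

View pics/g4.png

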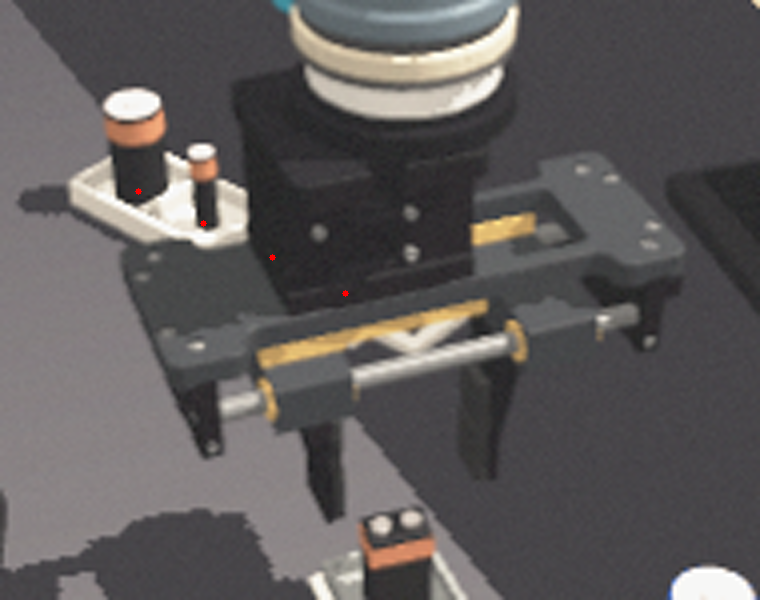

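The block at (395,540) has its long side parallel to the jaw axis and sits midway between the fingers. Next: descend and grip.

Emit:
play_rows(
  commands=[
    [[0, 0, -0.012], [0, 0, 0]],
    [[0, 0, -0.024], [0, 0, 0]],
    [[0, 0, -0.036], [0, 0, 0]],
    [[0, 0, -0.046], [0, 0, 0]],
    [[0, 0, -0.052], [0, 0, 0]],
    [[0, 0, -0.052], [0, 0, 0]],
    [[0, 0, -0.052], [0, 0, 0]],
  ],
)

```text
time_s: 31.0
position: [0.5404, -0.0947, 0.0527]
tcp_rot: [[0.997, 0.0, -0.078], [0.078, -0.0, 0.997], [0.0, -1.0, -0.0]]
force: [-0.1, -0.9, -0.3]
opening: 0.633
```

Emit:
play_rows(
  commands=[
    [[0, 0, 0], [0, 0, 0]],
    [[0, 0, 0], [0, 0, 0]],
    [[0, 0, 0], [0, 0, 0]],
    [[0, 0, 0], [0, 0, 0]],
    [[0, 0, 0], [0, 0, 0]],
    [[0, 0, 0], [0, 0, 0]],
    [[0, 0, 0], [0, 0, 0]],
    [[0, 0, 0], [0, 0, 0]],
  ],
  gripper=0.01,
)

```text
time_s: 32.0
position: [0.5402, -0.0946, 0.0527]
tcp_rot: [[0.997, -0.0, -0.078], [0.078, -0.0, 0.997], [-0.0, -1.0, -0.0]]
force: [-0.9, -0.2, 3.5]
opening: 0.303
```

Emit:
play_rows(
  commands=[
    [[0, 0, 0.005], [0, 0, 0]],
    [[0, 0, 0.012], [0, 0, 0]],
    [[0, 0, 0.022], [0, 0, 0]],
    [[0, 0, 0.034], [0, 0, 0]],
    [[0, 0, 0.047], [0, 0, 0]],
    [[0, 0, 0.06], [0, 0, 0]],
    [[0, 0, 0.073], [0, 0, 0]],
    [[0, 0, 0.083], [0, 0, 0]],
    [[0, 0, 0.087], [0, 0, 0]],
    [[0, 0, 0.087], [0, 0, 0]],
  ],
)

```text
time_s: 33.25
position: [0.5403, -0.0947, 0.1397]
tcp_rot: [[0.997, 0.0, -0.078], [0.078, -0.0, 0.997], [0.0, -1.0, -0.0]]
force: [0.0, 0.7, -0.7]
opening: 0.3
```

Emit:
play_rows(
  commands=[
    [[0.002, 0.012, 0], [0, 0, 0.027]],
    [[0.006, 0.036, 0], [0, 0, 0.08]],
    [[0.011, 0.066, 0], [0, 0, 0.148]],
    [[0.016, 0.098, 0], [0, 0, 0.22]],
    [[0.021, 0.13, 0], [0, 0, 0.292]],
    [[0.026, 0.162, 0], [0, 0, 0.363]],
    [[0.031, 0.192, 0], [0, 0, 0.43]],
    [[0.035, 0.215, 0], [0, 0, 0.482]],
    [[0.0374, 0.2304, 0], [0, 0, 0.517]],
    [[0.0374, 0.2304, 0], [0, 0, 0.517]],
  ],
)

```text
time_s: 34.5
position: [0.5773, 0.1369, 0.1392]
tcp_rot: [[0.827, -0.001, -0.563], [0.563, -0.0, 0.827], [-0.001, -1.0, 0.0]]
force: [0.3, -0.2, -0.7]
opening: 0.302
```

Emit:
play_rows(
  commands=[
    [[0, 0, 0], [0, 0, 0]],
    [[0, 0, 0], [0, 0, 0]],
    [[0, 0, -0.015], [0, 0, 0]],
    [[0, 0, -0.03], [0, 0, 0]],
    [[0, 0, -0.045], [0, 0, 0]],
    [[0, 0, -0.06], [0, 0, 0]],
    [[0, 0, -0.075], [0, 0, 0]],
    [[0, 0, -0.086], [0, 0, 0]],
    [[0, 0, -0.093], [0, 0, 0]],
    [[0, 0, -0.093], [0, 0, 0]],
  ],
)

```text
time_s: 35.75
position: [0.5778, 0.1358, 0.0464]
tcp_rot: [[0.828, 0.0, -0.561], [0.561, -0.0, 0.828], [0.0, -1.0, -0.0]]
force: [0.1, -0.1, -0.5]
opening: 0.3
```

Emit:
play_rows(
  commands=[
    [[0, 0, 0], [0, 0, 0]],
    [[0, 0, 0], [0, 0, 0]],
    [[0, 0, 0], [0, 0, 0]],
    [[0, 0, 0], [0, 0, 0]],
    [[0, 0, 0], [0, 0, 0]],
  ],
  gripper=0.055,
)

```text
time_s: 36.38
position: [0.5776, 0.1358, 0.0466]
tcp_rot: [[0.828, 0.0, -0.561], [0.561, 0.0, 0.828], [0.0, -1.0, -0.0]]
force: [-0.4, -0.4, 0.8]
opening: 0.629
```

Emit:
play_rows(
  commands=[
    [[0, 0, 0.01], [0, 0, 0]],
    [[0, 0, 0.025], [0, 0, 0]],
    [[0, 0, 0.045], [0, 0, 0]],
    [[0, 0, 0.065], [0, 0, 0]],
    [[0, 0, 0.085], [0, 0, 0]],
    [[0, 0, 0.12], [0, 0, 0]],
    [[0, -0.04, 0.15], [0, 0, 0]],
    [[0, -0.09, 0.16], [0, 0, 0]],
    [[0, -0.14, 0.16], [0, 0, 0]],
    [[0, -0.18, 0.16], [0, 0, 0]],
  ],
)

```text
time_s: 37.62
position: [0.5778, -0.0461, 0.2083]
tcp_rot: [[0.828, 0.002, -0.56], [0.56, -0.001, 0.828], [0.002, -1.0, -0.002]]
force: [-0.0, -0.4, 1.0]
opening: 0.638
```

Emit:
play_rows(
  commands=[
    [[0, -0.05, 0], [0, 0, 0]],
    [[0, -0.1, 0], [0, 0, 0]],
    [[0, -0.14, 0], [0, 0, 0]],
    [[0, -0.16, 0], [0, 0, 0]],
    [[0, -0.16, 0], [0, 0, 0]],
    [[0, -0.16, 0], [0, 0, 0]],
  ],
)

```text
time_s: 38.38
position: [0.5774, -0.2025, 0.2067]
tcp_rot: [[0.827, -0.001, -0.562], [0.562, 0.001, 0.827], [0.0, -1.0, 0.001]]
force: [0.1, 0.6, -1.1]
opening: 0.632
```

```bash
python3 look.py end.png 150 80 190 140 4; python3 - <<'E'
from rig import *
from h import *
o=np.array((.532,.203));a=np.radians(-55.9);R=np.array([[np.cos(a),np.sin(a)],[-np.sin(a),np.cos(a)]])
for n in("top","side"):
    c=capture(n);W=cloud(c);x,y,z=W[...,0],W[...,1],W[...,2]
    m=(x>.4)&(x<.65)&(y>.08)&(y<.32)&(z>.042)&(z<.08)
    k,l,s,_=cv2.connectedComponentsWithStats(m.astype(np.uint8))
    for i in range(1,k):
        if s[i,4]>15:
            q=W[l==i];q=q[q[:,2]>np.percentile(q[:,2],90)-.004];p=q.mean(0);print(n,np.round(R@(p[:2]-o),4),round(q[:,2].max(),4))
E
```

```text
[ 0.5774 -0.2025  0.2067] [0.827 0.562 0.   ] 0.63209123025141
top [0.0792 0.0018] 0.0563
top [0.0281 0.0024] 0.0563
side [-0.0772 -0.0006] 0.0668
side [-0.0236  0.0011] 0.0564
side [0.0307 0.0002] 0.0554
```

View pics/end.png

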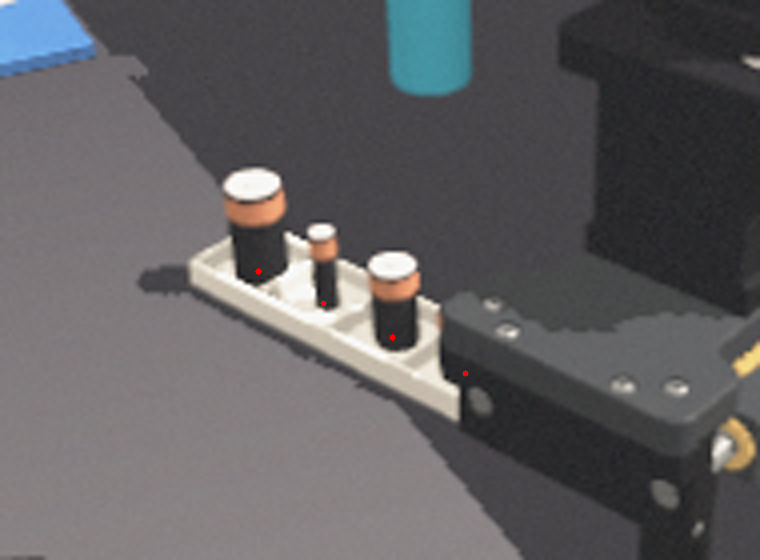

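Emit:
play_rows(
  commands=[
    [[-0.03, -0.04, 0.02], [0, 0, 0]],
    [[-0.06, -0.09, 0.04], [0, 0, 0]],
    [[-0.1, -0.14, 0.05], [0, 0, 0]],
    [[-0.12, -0.16, 0.05], [0, 0, 0]],
    [[-0.12, -0.16, 0.05], [0, 0, 0]],
    [[-0.12, -0.16, 0.05], [0, 0, 0]],
    [[-0.12, -0.16, 0.05], [0, 0, 0]],
  ],
)

```text
time_s: 39.4
position: [0.4585, -0.3627, 0.2564]
tcp_rot: [[0.827, -0.0, -0.563], [0.563, 0.001, 0.827], [0.0, -1.0, 0.001]]
force: [-0.3, -0.1, -0.3]
opening: 0.632
```

```bash
python3 look.py end2.png 150 80 190 140 4
```

```text
[ 0.4585 -0.3627  0.2564] [0.827 0.563 0.   ] 0.6322595956602113
```

View pics/end2.png

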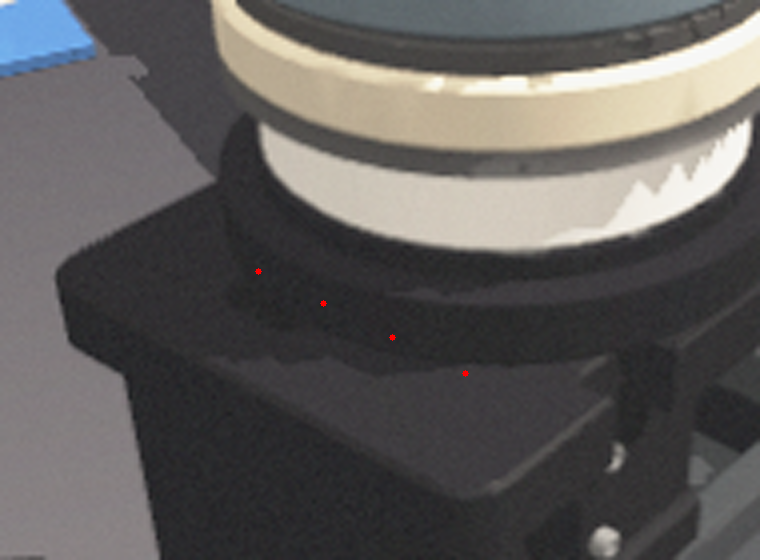

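The gripper hides the rack in this side view, so I'm using the top view.

```bash
python3 - <<'E'
from rig import *
from h import *
c=capture("top");cv2.imwrite("pics/end3.png",cv2.resize(c["frame"][170:290,110:270,::-1],None,fx=5,fy=5,interpolation=cv2.INTER_CUBIC))
E
```

```text
(no output)
```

View pics/end3.png

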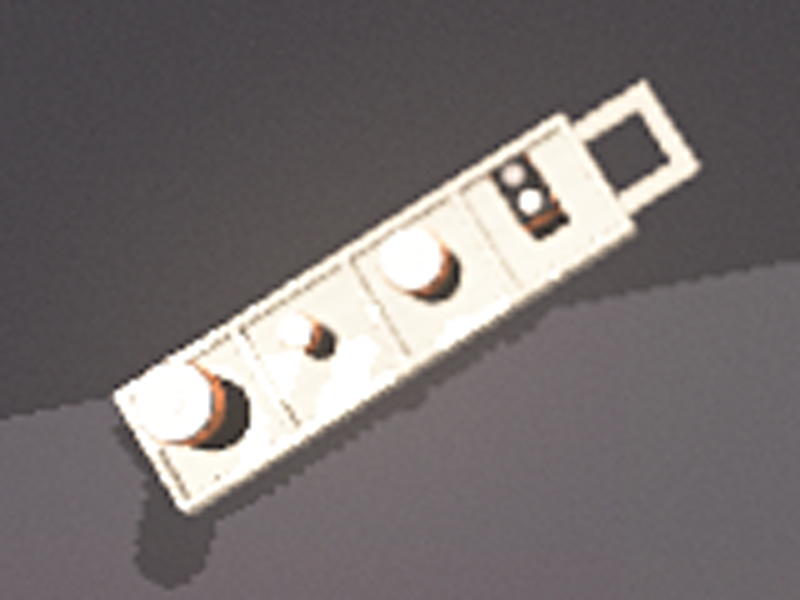

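All four stand upright in order: D (180,400), AA (305,335), C (420,260), and block (530,195) beside the tab. Handing in.

```bash
python3 -c "
from rig import *
print(hand_in())"
```

```text
the job is handed in; nothing more can be done
None
```

I moved all four cells from the charging bar to the rack and handed the job in at about 39 s of the 115 s allowed. `hand_in()` gives no verdict, so success rests on the checks below.

- **Order:** counted from the compartment farthest from the pull tab, the cells are D, AA, C and then the block beside the tab. That matches their order from the power block.
- **Position:** depth readings put every cell I could measure within about 4 mm of its compartment centre, against the 22 mm allowed. The side view read D, AA and C, and the top view read C and the block. The top and side cameras disagreed by about 2–3 mm, so I worked from the average.
- **Upright:** the final top picture shows all four standing upright. Their tops read about 56 mm (67 mm for D), 1–4 mm above the nominal heights, which is within the camera error.
- **Release:** the gripper was open and well clear of everything at the end. No measured tool force went above about 4 N, and I stayed clear of the blue and pink look-alikes.
- **Failed check:** the gripper blocked one late side picture, so I used the top view instead. The block cell was therefore never seen fully from the side after it was placed.

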